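Turn the desk's availability plate from green to red

ROBOT

A 6-joint arm with a two-finger parallel gripper is mounted at the origin on a cart in front of the work surface, level with it; the furniture and walls round the work are solid. World frame = base frame: x ahead of the robot, y to its left, z up, the work surface at z = 0. Lengths are in m, angles in rad, forces in N, time in s.
With the tool pointing down it reaches from about 0.375 to 0.9 m from the base axis. Payload 3.1 kg.
Tool frame: the origin (TCP) lies between the finger pads; the fingertips stand 11 mm ahead of it and the grasp point (between the pads) lies 8 mm behind it; z points along the fingers, y is the line along which they close (so a half turn about z gives the same grasp; the last joint's range is limited). The gripper opens to 87 mm and grips with 3 to 60 N. Pads are 19 mm wide; open, the fingers measure 117 mm over their backs; the gripper's body (75 mm by 190 mm) begins 51 mm behind the grasp point.
Start: joints at [1.012, 0.527, 1.433, -0, 1.181, -0.178], TCP at [0.232, 0.58, 0.234] pointing down, gripper open.
Joint ranges: [-3.08, 3.08], [-0.75, 2.2], [0.22, 2.44], [-1.43, 4.57], [0, 2.65], [-2.85, 2.85]. Speed limits (rad/s): [2.79, 2.79, 3.14, 3.14, 3.14, 3.14].

INTERFACE

Orientations are given as a unit quaternion [x, y, z, w].
In Python, from rig import robot gives the robot as it stands.
- The arm moves only by the tool move_arm, never from a script. Its argument "moves" is text: rows parted by semicolons, each of 7 numbers parted by spaces: the shift along the tool's x, y, z in units of 100 mm (1.0 is 100 mm), then the turn, a rotation vector about the tool's x, y, z in units of 90 degrees (1.0 is 90 degrees), then the opening, from 0 (shut) to 1 (fully open). A call has 1 to 12 rows; each row is the pose to reach, as a shift and turn from the pose commanded when the call began, along the tool's axes at that moment; what a row does not reach only later rows make up. A row lasts 1/10 s, in which the tool goes at most 50 mm and 8.59 degrees, less where a joint would pass 70% of its speed; a pose out of reach is approached as far as the arm can. A call with a number of a shift or a turn outside -1 to 1 is refused whole. A call with a gripper value outside its range is refused whole. The fingers move at their own pace and stop on an object; "squeeze" is the grip in N (left out, the last holds). Time passes only in rows, so rows that repeat a pose let the fingers close. It gives the time, the measured TCP pose, the force, the opening and the grip force at its end, in the units of the state.
- robot.get_obs(): the state, without advancing time (a new reading comes with each control period).
- robot.camera(name): name is "side" or "top"; returns a dict with "image" (384x512x3 uint8, red, green, blue), "intrinsics" (3x3 intrinsics, pixels), "dist_coeffs" ([k1, k2, p1, p2, k3] as OpenCV has them; the pictures are not rectified), "extrinsics" (4x4, takes a point from world to camera coordinates). Camera axes: x right, y up, looking along -z (the intrinsics and any distortion apply to the point x, -y, -z); pixel columns grow to the right and rows downward; lengths in m; the calibration is good to about 2 mm. A picture is of the moment at which its call begins. There is no depth.
- robot.hand_in(): hands the job in; it is judged then, once.
The state is a dict: "time": time; "q": joint angles; "joint_velocities": joint speeds; "joint_torque": joint torques, N m; "position": TCP position; "tool_rot": TCP orientation; "ft_force": force on the tool from outside, world axes, zero at the start; "moment": the same for the moment, N m; "grip_width": finger opening in m; "grip_force": force on a finger pad.
Only numpy, scipy, OpenCV 4.12 (cv2) and the standard library are available. Lean on these libraries where they do the work, as an engineer would, in place of code of your own. Each camera call takes 0.05 s, during which the arm holds its last target. There are 200 camera calls.

TASK

A call is about to start: take the green plate off its little desk stand, turn it round so that its red side faces out, and hang it back on the same stand's two pins, the right way up and fully home against the backrest. Leave the blue plate on the other stand as it is.

Things in the scene. Friction and masses are not known exactly. Their poses are not given: they have to be found in the camera images.
- plate_mid (a point): Centre of the plate, 120 mm wide, 180 high, 12 thick, hung green side (white disc) out, red behind (white bar). z: up the plate to its top edge at +90 mm; y: along its width; -x: out of the green side. Through holes at y = 0: 26 mm wide at z = +30, 20 mm at z = -55 mm. Grip its top 40 mm by the two faces, from above, in line with its slope. About 0.16 kg.
- stand_seat (a point): Where the plate's centre is when hung, 118 mm above the desk. Fixed stand, 150 mm foot, grey backrest 110 mm wide leaning back 0.26 rad. z: up its slope; -x: straight out of its front (tilted 0.26 rad up); y: its width. Backrest face at x = +6.5 mm, top edge at z = +41, so the plate's top stands 49 mm above it.
- stand_pin (a point): Tip of the stand's thick upper brass pin, 14 mm across, at stand_seat's (-10, 0, +36) mm; a thin steel pin, 8 mm, has its tip at (-10, 0, -49). Both stick out 16.5 mm along -x. The plate slides on and off along x with 5 to 6 mm of play round each pin; pins are mid-hole when its centre is 6 mm up the slope from stand_seat; let down, it hangs on them and stays.
- other_plate_mid (a point): Centre of the other plate, of the same shape and axes on a like stand, blue in front (-x) and yellow behind; to be left alone. The two stands are about 0.25 to 0.45 m apart, either one on the left, each facing the robot's left (its -x along world +y) within 0.2 rad.

How it is judged:
At the end, for the whole second after the job is handed in: The plate hangs at rest on the two pins of its own stand, red side out and the right way up: its centre within 7 mm of flush against the backrest, within 12 mm sideways and 12 mm up or down of its place, within 10 degrees of square to the backrest (angle between plate_mid's own x axis and vertical below 1.5 rad and angle between plate_mid's own z axis and vertical below 0.6 rad and angle between the x axis of plate_mid and the x axis of stand_seat, either way round below 0.18 rad and angle between the z axis of plate_mid and the z axis of stand_seat, either way round below 0.18 rad and x of plate_mid in the frame of stand_seat between -0.007 and 0.007 m and y of plate_mid in the frame of stand_seat between -0.012 and 0.012 m and z of plate_mid in the frame of stand_seat between -0.012 and 0.012 m and linear speed of plate below 0.02 m/s); the robot touches nothing.
It fails at once if the blue plate on the other stand is moved by more than 15 mm (distance of other_plate_mid from where it was at the start of the episode above 0.015 m).
It also fails if it takes over 45 s, if anything falls off the work surface, if the arm or the gripper's body presses on something with over 40 N, if the wrist force passes 120 N, or if a joint passes its speed limit or range.

## Working session

There is one attempt and no reset: what is moved stays moved. The work goes in short steps, Python scripts to look and compute and a tool call to move; the robot and the scene stay as the last step left them, time stands still between calls to the robot, and variables do not carry over. Pictures are saved under pics/ and viewed, at most 10 in all, crops included, and the job is handed in when it is done.

Besides the shell and the picture viewer there is one more tool, called after "Request:" as name(argument=value, ...), one argument or row to a line, values as JSON. move_arm: Moves the arm, as the interface text tells. Shifts and turns lie within -1 to 1; 1 stands for 100 mm of shift or 90 degrees of turn. Its arguments: {"type":"object","properties":{"moves":{"type":"string"},"squeeze":{"type":"number"}},"required":["moves"]}

```bash
mkdir -p pics; ls
python3 - <<'E'
from rig import robot
import cv2,numpy as np
ims=[]
for n in("side","top"):
    c=robot.camera(n); cv2.imwrite(f"pics/{n}0.png",c["image"][:,:,::-1]); print(n,c["intrinsics"].tolist(),c["dist_coeffs"],np.round(c["extrinsics"],4).tolist())
    ims.append(c["image"][:,:,::-1])
cv2.imwrite("pics/both0.png",cv2.resize(np.vstack(ims),(400,600)) if 0 else cv2.resize(np.hstack(ims),(800,300)))
print(robot.get_obs())
E
```

```text
pics
side [[361.98538489951886, 0.0, 253.64870896162748], [0.0, 361.98538489951886, 187.8405136402884], [0.0, 0.0, 1.0]] [0.03263936 0.         0.         0.         0.        ] [[1.0, -0.0065, -0.0048, -0.4971], [0.0077, 0.6047, 0.7964, -0.1471], [-0.0023, -0.7964, 0.6047, -0.9372], [0.0, 0.0, 0.0, 1.0]]
top [[440.1193118542545, 0.0, 253.7917026119338], [0.0, 440.1193118542545, 194.74637738966683], [0.0, 0.0, 1.0]] [-0.15467449  0.          0.          0.          0.        ] [[-0.0159, -0.9999, 0.0018, 0.024], [0.9924, -0.0156, 0.1224, -0.533], [-0.1224, 0.0037, 0.9925, -0.9623], [0.0, 0.0, 0.0, 1.0]]
{'time': 0.1, 'q': array([ 1.01153835e+00,  5.28384583e-01,  1.43378151e+00, -3.32527905e-05,
        1.18140399e+00, -1.78526986e-01]), 'joint_velocities': array([-0.00080483, -0.00189186, -0.00356596, -0.00047051,  0.00140426,
        0.00086242]), 'joint_torque': array([ 3.01586169e-04, -4.40986347e+01, -1.77150518e+01,  6.34845207e-02,
        5.33581933e-02, -2.93758865e-05]), 'position': array([0.23189836, 0.57969104, 0.23266014]), 'tool_rot': array([ 1.89211496e-01,  9.81935859e-01, -9.27743599e-04, -3.42171559e-04]), 'ft_force': array([-0.19911929, -0.60344715, -0.00406701]), 'moment': array([ 0.00286087, -0.02610931, -0.04638103]), 'grip_force': 0.0, 'grip_width': 0.08709371408331086}
```

View pics/side0.png

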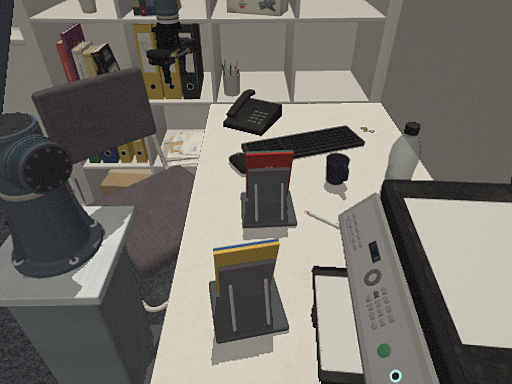

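View pics/top0.png

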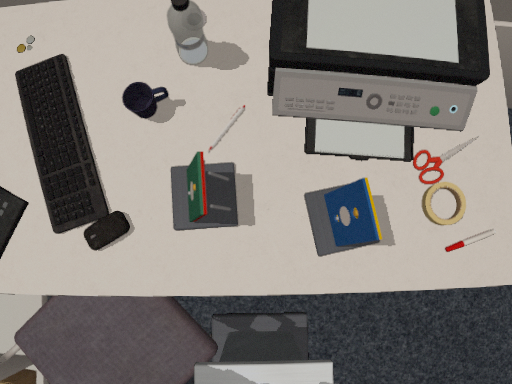

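Run:
```python
import cv2,numpy as np
a=cv2.imread("pics/side0.png")[135:235,225:315]; b=cv2.imread("pics/top0.png")[140:240,160:250]
z=lambda i:cv2.resize(i,None,fx=4.4,fy=4.4,interpolation=cv2.INTER_NEAREST)
cv2.imwrite("pics/z0.png",np.hstack([z(a),z(b)]))
```

```text
(no output)
```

View pics/z0.png

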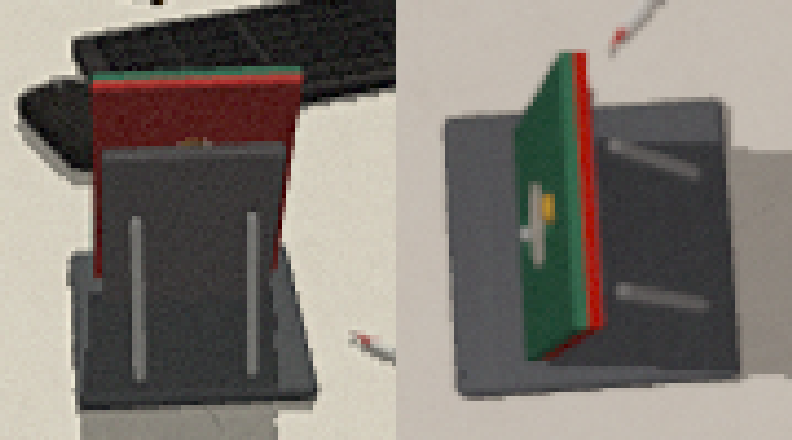

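```bash
cat > h.py <<'E'
import cv2,numpy as np
from rig import robot
from scipy.spatial.transform import Rotation as R
def calib(c): return [np.array(c[k],float) for k in("intrinsics","dist_coeffs","extrinsics")]
def ray(c,px):
    K,d,E=calib(c); u=cv2.undistortPoints(np.array([[px]],float),K,d)[0,0]
    v=E[:3,:3].T@np.array([u[0],-u[1],-1.]); return -E[:3,:3].T@E[:3,3],v
def onz(c,px,z):
    o,v=ray(c,px); return o+v*(z-o[2])/v[2]
def tri(c1,p1,c2,p2):
    o,v=ray(c1,p1);p,w=ray(c2,p2)
    s=np.linalg.lstsq(np.c_[v,-w],p-o,rcond=None)[0]; a,b=o+v*s[0],p+w*s[1]
    return (a+b)/2,np.linalg.norm(a-b)
def proj(c,P):
    K,d,E=calib(c); q=E[:3,:3]@np.array(P)+E[:3,3]
    return cv2.projectPoints(np.array([[q[0],-q[1],-q[2]]]),np.zeros(3),np.zeros(3),K,d)[0][0,0]
E
python3 - <<'E'
from h import *
np.set_printoptions(precision=4,suppress=True)
s=robot.camera("side");t=robot.camera("top")
S=[(245.7,154.7),(292.9,153.1)];T=[(207.0,213.8),(202.8,151.4)]
P=[tri(s,a,t,b) for a,b in zip(S,T)]
for (p,e),a,b in zip(P,S,T): print(p,e,onz(s,a,.2034),onz(t,b,.2034))
a=np.mean([[onz(s,x,.2034),onz(t,y,.2034)] for x,y in zip(S,T)],axis=1)
d=a[1]-a[0];print("len",np.linalg.norm(d),"yaw of width dir from x",np.arctan2(d[1],d[0]))
# foot corners, top
f=[onz(t,(160+(x-396)/4.4-.5,140+y/4.4-.5),.012) for x,y in((445,118),(722,98),(740,376),(462,397))]
print(np.array(f));
for i in range(4):
    e=f[(i+1)%4]-f[i];print(np.linalg.norm(e),np.arctan2(e[1],e[0]))
# other plate extents, roughly
for p in((355,182),(367,180),(380,240),(329,248)): print(onz(t,p,.2))
E
```

```text
[0.4784 0.1039 0.2042] 0.0012688778805251043 [0.479  0.1053 0.2034] [0.4778 0.1039 0.2034]
[0.5968 0.1118 0.203 ] 1.5633886821164556e-05 [0.5968 0.1111 0.2034] [0.5967 0.1117 0.2034]
len 0.11850481770323398 yaw of width dir from x 0.057228590757060334
[[0.606  0.209  0.012 ]
 [0.6141 0.0614 0.012 ]
 [0.4667 0.0535 0.012 ]
 [0.4577 0.199  0.012 ]]
0.14790726579731464 -1.5158234362370848
0.14757701605077034 -3.088257281107052
0.14582930673762565 1.632675432360269
0.14859532841728654 0.06735432860501411
[ 0.5341 -0.1767  0.2   ]
[ 0.5376 -0.2001  0.2   ]
[ 0.4231 -0.2201  0.2   ]
[ 0.4105 -0.1224  0.2   ]
```

```bash
cat >> h.py <<'E'
np.set_printoptions(precision=4,suppress=True)
yaw=.058; f=np.array([-np.sin(yaw),np.cos(yaw),0]); Z=np.array([0,0,1.])
xs=-f*np.cos(.26)-Z*np.sin(.26); zs=-f*np.sin(.26)+Z*np.cos(.26); ys=np.cross(zs,xs)
RS=np.c_[xs,ys,zs]
seat=np.array([.5376,.1079,.2034])-.006*xs-.09*zs
# tool before flip: z=-zs, y=-xs(toward +y world); after: y=+xs
def trot(flip): y=xs if flip else -xs; z=-zs; return np.c_[np.cross(y,z),y,z]
def go(loc,flip=0):
    """loc: wanted TCP in stand frame (mm). prints shift/turn in units"""
    o=robot.get_obs(); Rt=R.from_quat(o["tool_rot"]).as_matrix()
    d=Rt.T@(seat+RS@(np.array(loc)/1e3)-o["position"])
    r=R.from_matrix(Rt.T@trot(flip)).as_rotvec()
    print("shift",d*10,"turn",r/(np.pi/2),"q",o["q"],"TCP in stand mm",RS.T@(o["position"]-seat)*1e3,"t",o["time"])
E
python3 -c "
from h import *
print(seat,RS.T@(np.array([.5376,.1079,.2034])-seat)); go([0,0,160])"
```

```text
[0.5359 0.1368 0.118 ] [ 0.006 -0.     0.09 ]
shift [-4.6427 -3.3568 -0.3931] turn [-0.1636  0.036  -0.2778] q [ 1.0115  0.5281  1.4334 -0.      1.1814 -0.1785] TCP in stand mm [-474.0583 -277.6944   -7.1238] t 0.2
```

Request:
move_arm(
  moves="-1 -0.72 -0.08 0 0 0 1;-1 -0.72 -0.08 0 0 0 1;-1 -0.72 -0.08 0 0 0 1;-1 -0.72 -0.08 0 0 0 1",
)

```text
time: 0.6
position: [0.2998, 0.4738, 0.2417]
tool_rot: [0.191, 0.982, -0.001, 0.0]
ft_force: [0.4, -0.2, 0.2]
grip_width: 0.087
grip_force: 0.0
```

Request:
move_arm(
  moves="-1 -0.72 -0.08 0 0 0 1;-1 -0.72 -0.08 0 0 0 1;-1 -0.72 -0.08 0 0 0 1;-1 -0.72 -0.08 0 0 0 1",
)

```text
time: 1.0
position: [0.3659, 0.371, 0.2498]
tool_rot: [0.191, 0.982, 0.0, 0.0]
ft_force: [-0.6, -0.1, -0.5]
grip_width: 0.0867
grip_force: 0.0
```

Request:
move_arm(
  moves="-1 -0.72 -0.08 0 0 0 1;-1 -0.72 -0.08 0 0 0 1;-1 -0.72 -0.08 0 0 0 1;-1 -0.72 -0.08 0 0 0 1",
)

```text
time: 1.4
position: [0.4322, 0.2678, 0.2578]
tool_rot: [0.191, 0.982, 0.0, 0.001]
ft_force: [-0.1, -0.3, 0.5]
grip_width: 0.0871
grip_force: 0.0
```

```bash
python3 -c "
from h import *
go([0,0,160])"
```

```text
shift [-1.6285 -1.1979 -0.1481] turn [-0.1622  0.0374 -0.2795] q [ 0.3345  0.3392  1.6927  0.0002  1.1081 -0.8527] TCP in stand mm [-168.1213  -95.9865   99.9204] t 1.4
```

Request:
move_arm(
  moves="-0.82 -0.6 -0.2 -0.16 0.04 -0.28 1;-0.82 -0.6 -0.2 -0.16 0.04 -0.28 1;-0.82 -0.6 -0.2 -0.16 0.04 -0.28 1;-0.82 -0.6 -0.2 -0.16 0.04 -0.28 1;-0.82 -0.6 -0.2 -0.16 0.04 -0.28 1;-0.82 -0.6 -0.2 -0.16 0.04 -0.28 1",
)

```text
time: 2.0
position: [0.4836, 0.1832, 0.2771]
tool_rot: [-0.029, 0.991, 0.128, -0.008]
ft_force: [-0.1, 0.4, -0.4]
grip_width: 0.0865
grip_force: 0.0
```

```bash
python3 -c "
from h import *
go([0,0,140])"
```

```text
shift [-0.4953 -0.8867  0.0095] turn [-0.002  -0.0055  0.    ] q [-0.0047  0.3194  1.693   0.2785  1.169  -1.7493] TCP in stand mm [-88.6707 -49.5204 141.1042] t 2.0
```

Request:
move_arm(
  moves="-0.5 -0.89 0 0 -0.005 0 1;-0.5 -0.89 0 0 -0.005 0 1;-0.5 -0.89 0 0 -0.005 0 1;-0.5 -0.89 0 0 -0.005 0 1",
)

```text
time: 2.4
position: [0.5391, 0.1005, 0.254]
tool_rot: [-0.029, 0.991, 0.128, -0.004]
ft_force: [0.3, -0.4, 0.1]
grip_width: 0.087
grip_force: 0.0
```

Run:
```python
from h import *
go([0,0,60])
a=robot.camera("side")["image"][110:240,205:335,::-1]; b=robot.camera("top")["image"][120:250,140:270,::-1]
z=lambda i:cv2.resize(i,None,fx=3,fy=3,interpolation=cv2.INTER_NEAREST)
cv2.imwrite("pics/z1.png",np.hstack([z(a),z(b)]))
```

```text
shift [0.0101 0.0048 0.8081] turn [-0.0017 -0.0008  0.0006] q [-0.1582  0.406   1.6232  0.2715  1.1832 -1.9001] TCP in stand mm [  0.2625   1.1087 140.8048] t 2.4
```

View pics/z1.png

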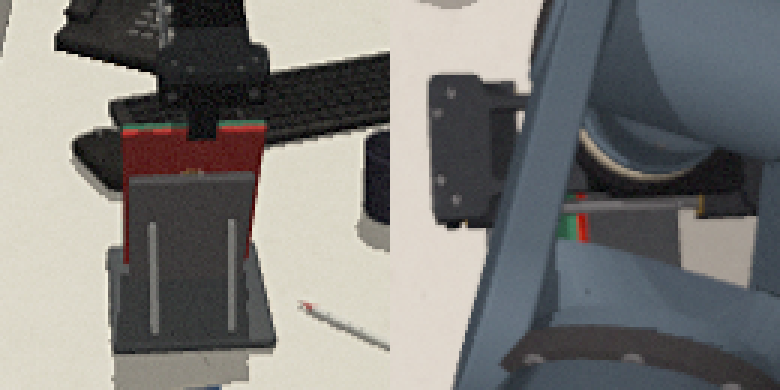

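Request:
move_arm(
  moves="0.01 0 0.3 0 0 0 1;0.01 0 0.6 0 0 0 1;0.01 0 0.8 0 0 0 1;0.01 0 0.81 0 0 0 1;0.01 0 0.81 0 0 0 1",
)

```text
time: 3.0
position: [0.5367, 0.1211, 0.1768]
tool_rot: [-0.031, 0.991, 0.128, -0.003]
ft_force: [-0.2, -0.1, 0.1]
grip_width: 0.087
grip_force: 0.0
```

Request:
move_arm(
  moves="0 0 0 0 0 0 0.3;0 0 0 0 0 0 0.1;0 0 0 0 0 0 0;0 0 0 0 0 0 0;0 0 0 0 0 0 0;0 0 0 0 0 0 0;0 0 0 0 0 0 0;0 0 0 0 0 0 0",
  squeeze=30,
)

```text
time: 3.8
position: [0.5373, 0.1196, 0.1762]
tool_rot: [-0.03, 0.991, 0.128, -0.003]
ft_force: [-0.2, 0.3, -0.4]
grip_width: 0.031
grip_force: 0.0
```

Run:
```python
from h import *
go([0,0,66])
s=robot.camera("side")
a=s["image"][120:240,215:325,::-1]
cv2.imwrite("pics/z2.png",cv2.resize(a,None,fx=5,fy=5,interpolation=cv2.INTER_NEAREST))
for P in([14,0,49],[14,0,90],[6,0,90],[6,60,90],[6,-60,90],[6.5,0,41]): print(P,(proj(s,seat+RS@np.array(P)/1e3)-[215,120]+.5)*5)
```

```text
shift [ 0.0035  0.0162 -0.0529] turn [-0.0019  0.0005  0.0015] q [-0.123   0.5099  1.7047  0.3028  0.9949 -1.9285] TCP in stand mm [ 1.6365  0.3627 60.7144] t 3.8
[14, 0, 49] [271.445  238.7293]
[14, 0, 90] [275.1783 184.1087]
[6, 0, 90] [273.7285 172.302 ]
[6, 60, 90] [393.4307 167.649 ]
[6, -60, 90] [153.3223 176.9345]
[6.5, 0, 41] [269.4642 238.0152]
```

View pics/z2.png

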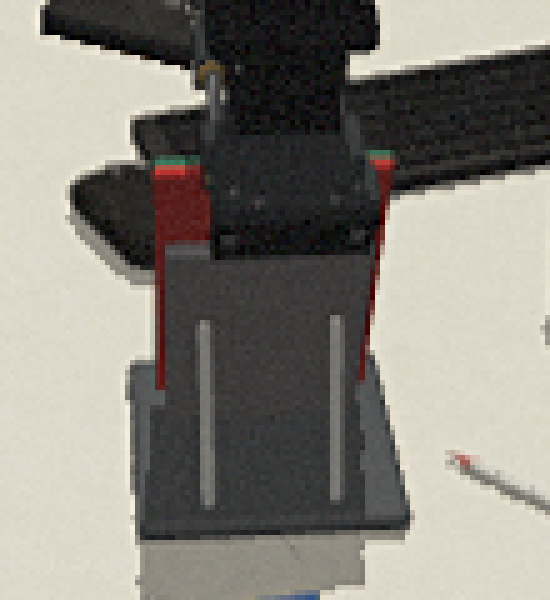

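Request:
move_arm(
  moves="0 0 0 0 0 0 0;0 0 0 0 0 0 0;0 0 0 0 0 0 0;0 0 0 0 0 0 0;0 0 0 0 0 0 0;0 0 0 0 0 0 0;0 0 0 0 0 0 0",
  squeeze=30,
)

```text
time: 4.55
position: [0.5372, 0.1206, 0.1765]
tool_rot: [-0.03, 0.991, 0.129, -0.003]
ft_force: [0.8, 4.9, 2.0]
grip_width: 0.0117
grip_force: 30.0
```

Run:
```python
from h import *
go([0,0,66]);o=robot.get_obs();print(o["grip_force"],o["grip_width"],o["ft_force"],o["moment"])
```

```text
shift [ 0.0038  0.006  -0.0525] turn [-0.0008  0.0006  0.0013] q [-0.1221  0.5096  1.7046  0.3049  0.9955 -1.9284] TCP in stand mm [ 0.6018  0.3819 60.7546] t 4.55
29.953900437103584 0.011748268834729885 [0.8043 4.8805 2.0456] [ 1.0086  0.0214 -0.1579]
```

Request:
move_arm(
  moves="0 0.01 -0.03 0 0 0 0;0 0.01 -0.06 0 0 0 0;0 0.01 -0.06 0 0 0 0;0 0.08 -0.06 0 0 0 0;0 0.16 -0.06 0 0 0 0;0 0.24 -0.06 0 0 0 0;0 0.34 -0.06 0 0 0 0;0 0.34 -0.06 0 0 0 0",
)

```text
time: 5.35
position: [0.5353, 0.1523, 0.1912]
tool_rot: [-0.031, 0.991, 0.128, -0.003]
ft_force: [0.7, -0.1, -1.8]
grip_width: 0.0116
grip_force: 30.0
```

Run:
```python
from h import *
go([-60,0,200]);s=robot.camera("side");t=robot.camera("top")
a=s["image"][120:240,215:325,::-1]; b=t["image"][130:250,150:260,::-1]
z=lambda i:cv2.resize(i,None,fx=3.6,fy=3.6,interpolation=cv2.INTER_NEAREST)
cv2.imwrite("pics/z3.png",np.hstack([z(a),z(b)]))
```

```text
shift [-0.0002  0.2572 -1.3331] turn [-0.002   0.0008  0.003 ] q [-0.0622  0.4898  1.6876  0.3016  1.0153 -1.862 ] TCP in stand mm [-33.8632   0.2536  66.7751] t 5.35
```

View pics/z3.png

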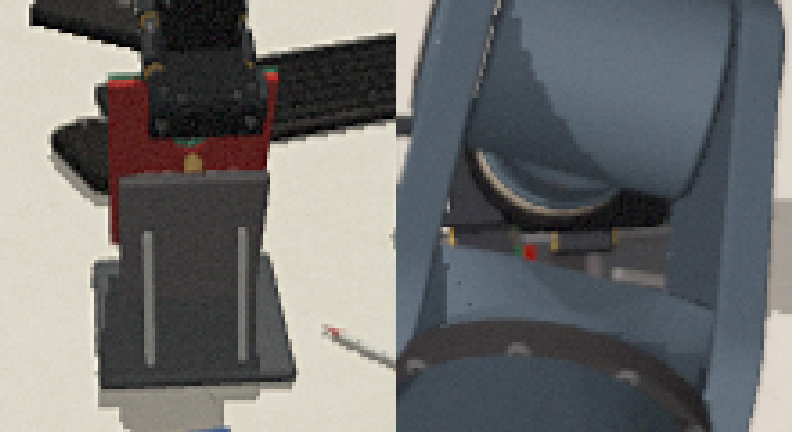

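Request:
move_arm(
  moves="0 0.4 -0.3 0 0 0 0;0 0.56 -0.7 0 0 0 0;0 0.56 -1 0 0 0 0;0 0.56 -1 0 0 0.09 0;0 0.56 -1 0 0 0.19 0;0 0.56 -1 0 0 0.28 0;0 0.56 -1 0 0 0.37 0;0 0.56 -1 0 0 0.46 0;0 0.56 -1 0 0 0.55 0;0 0.56 -1 0 0 0.64 0;0 0.56 -1 0 0 0.73 0;0 0.56 -1 0 0 0.73 0",
)

```text
time: 6.65
position: [0.5334, 0.1793, 0.3014]
tool_rot: [0.513, 0.849, 0.106, -0.072]
ft_force: [0.3, -0.4, -2.7]
grip_width: 0.0118
grip_force: 30.0
```

Request:
move_arm(
  moves="0 0 0 0 0 0.09 0;0 0 0 0 0 0.18 0;0 0 0 0 0 0.27 0;0 0 0 0 0 0.36 0;0 0 0 0 0 0.45 0;0 0 0 0 0 0.54 0;0 0 0 0 0 0.63 0;0 0 0 0 0 0.72 0;0 0 0 0 0 0.81 0;0 0 0 0 0 0.9 0;0 0 0 0 0 0.9 0",
)

```text
time: 7.75
position: [0.5334, 0.1794, 0.3015]
tool_rot: [0.941, 0.314, 0.034, -0.123]
ft_force: [-0.3, -0.3, -2.2]
grip_width: 0.0119
grip_force: 30.0
```

```bash
python3 -c "
from h import *
go([-90,0,170],1)"
```

```text
shift [ 0.0086 -0.0125 -0.036 ] turn [0.0022 0.0002 0.3734] q [-0.0115  0.3571  1.5555  0.2694  1.2575  0.8277] TCP in stand mm [-88.4697  -0.0225 166.4009] t 7.75
```

Request:
move_arm(
  moves="0 0 0 0 0 0.09 0;0 0 0 0 0 0.18 0;0 0 0 0 0 0.27 0;0 0 0 0 0 0.36 0;0 0 0 0 0 0.373 0;0 0 0 0 0 0.373 0",
)

```text
time: 8.35
position: [0.5334, 0.1796, 0.3016]
tool_rot: [0.991, 0.03, -0.003, -0.128]
ft_force: [0.3, -0.1, -1.8]
grip_width: 0.0122
grip_force: 30.0
```

Run:
```python
from h import *
go([-40,0,66.7],1);s=robot.camera("side");t=robot.camera("top")
a=s["image"][80:240,195:345,::-1]; b=t["image"][110:270,130:280,::-1]
z=lambda i:cv2.resize(i,None,fx=2.6,fy=2.6,interpolation=cv2.INTER_NEAREST)
cv2.imwrite("pics/z4.png",np.hstack([z(a),z(b)]))
```

```text
shift [-0.002   0.4833  0.9989] turn [ 0.0021 -0.0005  0.0018] q [-0.0113  0.357   1.5554  0.2696  1.2576  1.4115] TCP in stand mm [-88.6502  -0.0069 166.4368] t 8.35
```

View pics/z4.png

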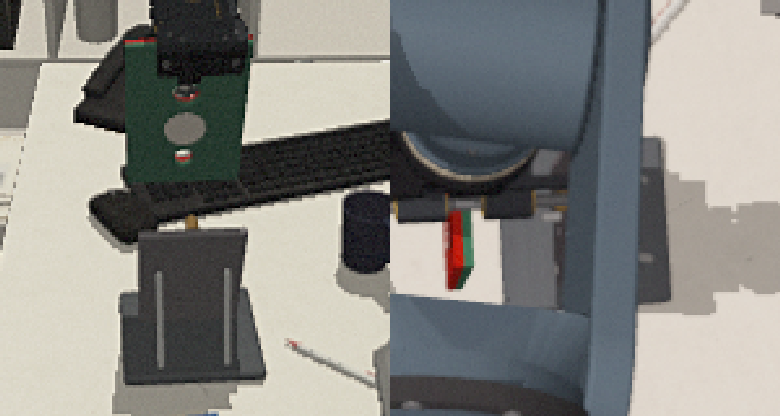

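Request:
move_arm(
  moves="0 0 0.3 0 0 0 0;0 0.1 0.6 0 0 0 0;0 0.3 0.9 0 0 0 0;0 0.45 1 0 0 0 0;0 0.48 1 0.002 0 0.002 0;0 0.48 1 0.002 0 0.002 0;0 0.48 1 0.002 0 0.002 0",
)

```text
time: 9.15
position: [0.5358, 0.159, 0.194]
tool_rot: [0.991, 0.027, -0.002, -0.13]
ft_force: [0.3, 0.1, -1.3]
grip_width: 0.0117
grip_force: 30.0
```

Run:
```python
from h import *
go([0,0,66.7],1);s=robot.camera("side")
G=s["image"].astype(int)
a=s["image"][130:210,225:315,::-1]
cv2.imwrite("pics/z5.png",cv2.resize(a,None,fx=6,fy=6,interpolation=cv2.INTER_NEAREST))
for n,P in dict(tip=[-10,0,36],BL=[-34,-60,90+6],BR=[-34,60,96],hole=[-34,0,36]).items(): print(n,(proj(s,seat+RS@np.array(P)/1e3)-[225,130]+.5)*6)
```

```text
shift [-0.0099  0.4098  0.0109] turn [-0.0002 -0.0023 -0.0026] q [-0.0517  0.487   1.6836  0.3058  1.0178  1.298 ] TCP in stand mm [-40.9766   1.1492  67.8019] t 9.15
tip [259.533  204.8434]
BL [119.2272  73.2337]
BR [401.2849  62.7992]
hole [254.8352 164.6268]
```

View pics/z5.png

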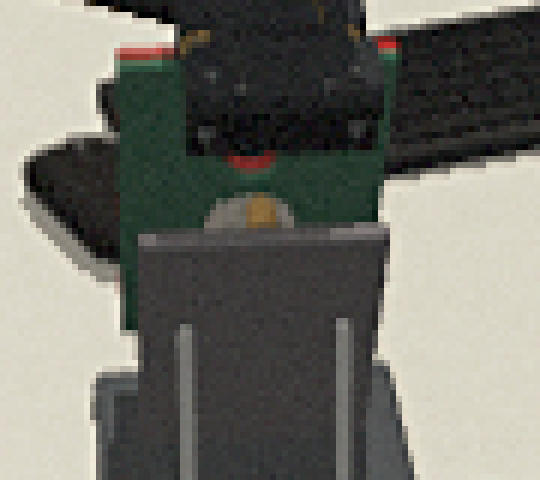

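Request:
move_arm(
  moves="-0.01 0.1 0.01 0 0 0 0;-0.01 0.18 0.01 0 0 0 0;-0.01 0.24 0.01 0 0 0 0;-0.01 0.3 0.01 0 0 0 0;-0.01 0.3 0.01 0 0 0 0",
)

```text
time: 9.7
position: [0.5354, 0.129, 0.1838]
tool_rot: [0.991, 0.025, -0.004, -0.13]
ft_force: [-0.2, -0.9, -1.3]
grip_width: 0.0119
grip_force: 30.0
```

```bash
python3 -c "
from h import *
go([0,0,66.7],1)"
```

```text
shift [ 0.0106  0.0943 -0.0104] turn [ 0.0001 -0.0006 -0.0042] q [-0.1075  0.4976  1.7011  0.3047  1.0071  1.24  ] TCP in stand mm [-9.4412 -1.0008 65.6561] t 9.7
```

Request:
move_arm(
  moves="0 0.03 -0.005 0 0 0 0;0 0.06 -0.005 0 0 0 0;0 0.08 -0.005 0 0 0 0;0 0.09 -0.005 0 0 0 0;0 0.09 -0.005 0 0 0 0",
)

```text
time: 10.2
position: [0.5357, 0.1211, 0.1822]
tool_rot: [0.991, 0.026, -0.004, -0.13]
ft_force: [-0.9, -0.4, -2.2]
grip_width: 0.0119
grip_force: 30.0
```

```bash
python3 -c "
from h import *
go([0,0,60.7],1);o=robot.get_obs();print(o['ft_force'],o['moment'])"
```

```text
shift [0.0117 0.0138 0.0541] turn [-0.     -0.0005 -0.0034] q [-0.1223  0.4996  1.7035  0.3042  1.0067  1.2236] TCP in stand mm [-1.3881 -1.1675 66.1101] t 10.2
[-0.9335 -0.3833 -2.1982] [-0.2807  0.1082  0.0218]
```

Plate is on the pins, nearly flush, no contact force. Press in 2 mm, then let it down.

Request:
move_arm(
  moves="0.005 0.01 0 0 0 0 0;0.005 0.02 0 0 0 0 0;0.005 0.02 0.02 0 0 0 0;0.005 0.02 0.04 0 0 0 0;0.005 0.02 0.055 0 0 0 0;0.005 0.02 0.055 0 0 0 0",
)

```text
time: 10.8
position: [0.5367, 0.1207, 0.177]
tool_rot: [0.991, 0.026, -0.003, -0.13]
ft_force: [-0.3, -0.4, 2.9]
grip_width: 0.012
grip_force: 30.0
```

```bash
python3 -c "
from h import *
go([0,0,60.7],1);o=robot.get_obs();print(o['ft_force'],o['moment'])"
```

```text
shift [ 0.0015 -0.0038  0.0048] turn [-0.0001 -0.0013 -0.0031] q [-0.1229  0.5081  1.7065  0.3069  0.9948  1.2182] TCP in stand mm [ 0.3834 -0.1496 61.1782] t 10.8
[-0.2797 -0.4003  2.95  ] [-0.0087  0.2382  0.0731]
```

Request:
move_arm(
  moves="0 0 0 0 0 0 0.3;0 0 0 0 0 0 0.6;0 0 0 0 0 0 0.9;0 0 0 0 0 0 0.9;0 0 0 0 0 0 0.9;0 0 0 0 0 0 0.9;0 0 0 0 0 0 0.9",
)

```text
time: 11.5
position: [0.5362, 0.1207, 0.1764]
tool_rot: [0.991, 0.026, -0.004, -0.13]
ft_force: [0.1, 0.5, 0.2]
grip_width: 0.0597
grip_force: 0.0
```

Request:
move_arm(
  moves="0 0 -0.2 0 0 0 0.9;0 0 -0.5 0 0 0 0.9;0 0 -0.8 0 0 0 0.9;0 0 -1 0 0 0 0.9;0 0 -1 0 0 0 0.9",
)

```text
time: 12.0
position: [0.5396, 0.0942, 0.2759]
tool_rot: [0.991, 0.026, -0.0, -0.129]
ft_force: [0.8, -0.1, -0.2]
grip_width: 0.0781
grip_force: 0.0
```

Request:
move_arm(
  moves="0 -0.5 -0.5 0 0 0 0.9;0 -1 -0.5 0 0 0 0.9;0 -1 -0.5 0 0 0 0.9;0 -1 -0.5 0 0 0 0.9",
)

```text
time: 12.4
position: [0.5328, 0.1808, 0.3475]
tool_rot: [0.991, 0.028, -0.003, -0.13]
ft_force: [-0.0, -0.5, -1.4]
grip_width: 0.0783
grip_force: 0.0
```

Request:
move_arm(
  moves="0 -0.5 -0.3 0 0 0 0.9;0 -1 -0.3 0 0 0 0.9;0 -1 -0.3 0 0 0 0.9;0 -1 -0.3 0 0 0 0.9",
)

```text
time: 12.8
position: [0.528, 0.2676, 0.4003]
tool_rot: [0.991, 0.027, -0.005, -0.129]
ft_force: [-0.3, 0.5, -1.7]
grip_width: 0.0785
grip_force: 0.0
```

Run:
```python
from h import *
s=robot.camera("side");t=robot.camera("top");print(robot.get_obs()["time"])
for n,P in dict(midL=[0,-60,90],midR=[0,60,90],BL=[6,-60,90],BR=[6,60,90]).items():
    P=seat+RS@np.array(P)/1e3; print(n,(proj(s,P)-[225,135]+.5)*4.4,(proj(t,P)-[160,140]+.5)*4.4+[396,0])
a=s["image"][135:235,225:315,::-1]; b=t["image"][140:240,160:250,::-1]
z=lambda i:cv2.resize(i,None,fx=4.4,fy=4.4,interpolation=cv2.INTER_NEAREST)
cv2.imwrite("pics/z6.png",np.hstack([z(a),z(b)]))
```

```text
12.9
midL [90.4016 81.9419] [589.8649 327.976 ]
midR [300.8498  73.8507] [573.5373  50.8368]
BL [90.9236 89.7024] [603.8844 327.2778]
BR [302.219   81.5311] [587.3139  50.61  ]
```

View pics/z6.png

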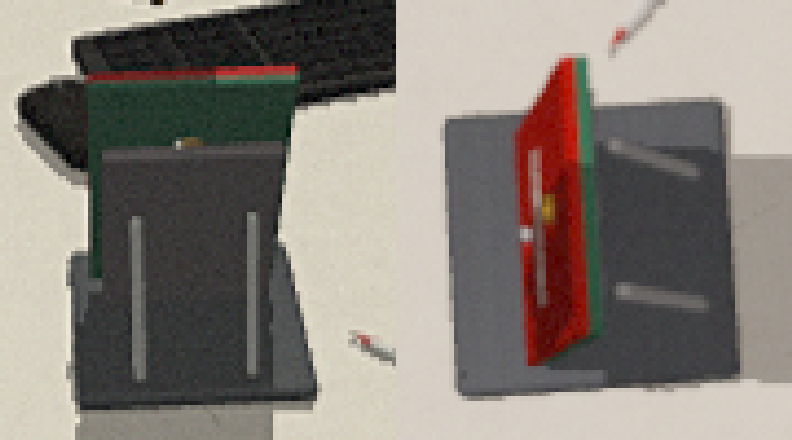

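```bash
python3 -c "
from rig import robot
print(robot.hand_in())"
```

```text
the job is handed in; nothing more can be done
None
```

The green plate now hangs red side out and right way up on its own stand, within about 2 mm of its original place and flush to the backrest by the last camera views; the blue plate was left alone and the job was handed in at about 13 s, though hand-in returned no verdict.

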